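# Clamp the exhaust pipe on the workshop bench

## Task

Two identical hinged pipe clamps stand open on the workshop bench, and one has a piece of exhaust pipe lying in its saddle. On that clamp, swing the hinged strap over the pipe until it is fully shut, then swing the bolt upright so that it sits in the slot of the strap's ear, and leave the pipe lying in the saddle. Do not touch the empty clamp.

Things in the scene. Friction and masses are not known exactly. Their poses are not given: they have to be found in the camera images.
- clamp: The clamp with the pipe in it, dark steel, bolted down. Origin: centre of the underside of its 120 x 160 x 10 mm base plate; x along the pipe (level), y across, z up. In this frame, mm: pipe axis at y 0, z 60; strap's hinge axis along x at y -36, z 60; bolt's pivot axis along x at y 56, z 30, between lugs up to z 38. Both pivots are stiff: parts stay where they are left.
- strap (a joint): Angle of the strap (bright steel hinged upper half, 40 mm wide, 0.25 kg), rad: 0 = shut over the pipe (end stop), growing as it opens up and over to the clamp's -y side; starts at 1.5 to 1.95, about upright. Its half-round has outer radius 33 mm about the pipe's axis when shut and ends in a flat ear. Hinge friction 0.16 N m: 2 to 4 N at the ear pushes it over.
- strap_ear (a point): Point on the outer face (the top face when shut) of the strap's ear, mid-width, on its solid part; 80 mm from the hinge axis along the strap and 8 mm out from it. The ear is 8 mm thick, 36 mm wide, its tip 26 mm beyond this point; shut, it lies level at z 60 to 68, y 28 to 70 mm of the clamp. An 11 mm wide slot runs from the tip 21 mm inward.
- bolt (a joint): Angle of the swing bolt, rad: 0 = upright (end stop), standing in the strap's slot, growing as it leans out to the clamp's +y side; starts at 0.95 to 1.25. Along the bolt from its pivot: 9 mm shank to 45 mm, then a round steel hand nut, 24 mm in diameter, from 45 mm to its end at 95 mm. Mass 0.09 kg, pivot friction 0.08 N m: 1 to 2 N at the nut moves it.
- bolt_nut (a point): Point on the swing bolt's axis inside its hand nut, 78 mm from the bolt's pivot and 17 mm from the nut's outer end: where to pinch it (24 mm across). At bolt angle a it lies at y = 56 + 78 sin a, z = 30 + 78 cos a mm of the clamp.
- pipe: Straight aluminised exhaust pipe, 50 mm in diameter, 220 mm long, about 0.5 kg, lying loose in the clamp's V saddle. Origin: its centre, on its axis; x along the pipe.
- spare_clamp: The identical, empty clamp, also open; origin and axes as for the loaded clamp. Not to be touched.
Mind the look-alikes: they are no part of the job. What is shaped like the clamp but brown or pink is not meant.

How it is judged:
By the outcome, as a careful person would: the job done as asked, in the order asked, and still so for the second after the job is handed in, with the robot touching nothing.
It also fails if it takes over 43 s, if anything falls off the work surface, if the arm or the gripper's body presses on something with over 40 N, if the wrist force passes 120 N, or if a joint passes its speed limit or range.

## Robot

A 6-joint arm with a two-finger parallel gripper is mounted at the origin on the work surface. World frame = base frame: x ahead of the robot, y to its left, z up, the work surface at z = 0. Lengths are in m, angles in degrees, forces in N, time in s.
With the tool pointing down it reaches from about 0.325 to 0.775 m from the base axis. Payload 5.5 kg.
Tool frame: the origin (TCP) lies at the centre of the arm's flange, where the gripper is bolted on; the fingertips stand 182 mm ahead of it and the grasp point (between the pads) lies 163 mm ahead of it; z points along the fingers, y is the direction in which the jaws open and shut (so a half turn about z gives the same grasp; the last joint's range is limited). The gripper opens to 88 mm and grips with 3 to 60 N. Pads are 20 mm wide; open, the fingers measure 115 mm over their backs; the gripper's body (75 mm by 178 mm) begins 61 mm behind the grasp point.
Start: joints at [71.293, 5.22, 70.514, -0, 104.267, -3.249], TCP at [0.16, 0.578, 0.405] pointing down, gripper open.
Joint ranges: [-164.24, 164.24], [-49.07, 125.15], [9.68, 141.18], [-86.29, 266.29], [3.28, 154.24], [-151.56, 151.56]. Speed limits (degrees/s): [147.25, 147.25, 172.46, 180, 180, 180].

## Interface

Orientations are given as [roll, pitch, yaw] about the fixed x, y, z axes, in that order (R = Rz(yaw) Ry(pitch) Rx(roll)).
In Python, from station import r gives the robot as it stands. The module is installed in compiled form; this text tells all that it offers. Calls block until the motion is done:
- r.reach(position, orientation): joint-space move of the TCP to a pose.
- r.servo_line(position, rotation=None, speed=0.15): straight line of the TCP; rotation=None keeps the orientation; speed is the mean speed in m/s.
- r.move_joints(angles): joint-space move.
- r.let_go() and r.grab(squeeze=None): open the fingers fully, or close them until they stop; squeeze is the grip in N (None keeps the last).
- r.wait(seconds).
- r.inverse_kinematics(position, orientation): joint angles nearest the present ones, or None.
- r.sense(): the state.
- r.snapshot(name): name is "side" or "top"; returns a dict with "frame" (400x640x3 uint8, red, green, blue), "fx", "fy", "cx", "cy" (pixels), "R" (3x3) and "t" (3): a world point X has camera coordinates R X + t. Camera axes: x right, y down, z forward; pixel columns grow to the right and rows downward; lengths in m; the calibration is good to about 2 mm. A picture is of the moment at which its call begins. There is no depth.
A pose or a line that the arm cannot do raises r.IKError and nothing moves.
- r.hand_in(): hands the job in, once; it reports no verdict.
The state is a dict: "clock": time; "joints": joint angles; "joint_vel": joint speeds; "joint_torque": joint torques, N m; "tcp_pos": TCP position; "orientation": TCP orientation; "contact_force": force on the tool from outside, world axes, zero at the start; "torque": the same for the moment, N m; "opening": finger opening in m.
Only numpy, scipy, OpenCV 4.12 (cv2) and the standard library are available. Lean on these libraries where they do the work, as an engineer would, in place of code of your own. Each camera call takes 0.05 s, during which the arm holds its last target.

## Working session

There is one attempt and no reset: what is moved stays moved. The work goes in short steps, each a Python script; the robot and the scene stay as the last script left them, time stands still between calls to the robot, and variables do not carry over. Pictures are saved under pics/ and viewed, and the job is handed in when it is done.

```bash
mkdir -p pics; python3 - <<'E'
from station import r
import cv2,pickle
d={}
for n in("side","top"):
    s=r.snapshot(n);d[n]=s;cv2.imwrite(f"pics/{n}0.png",s["frame"][:,:,::-1])
    print(n,s["fx"],s["cx"],s["cy"],s["R"],s["t"])
pickle.dump(d,open("s0.pkl","wb"))
s=r.sense();print(s["clock"],s["contact_force"],s["orientation"])
E
```

```text
side 398.6600146195383 325.6475926169268 199.1234582583343 [[ 0.69851579 -0.71554127  0.00873955]
 [-0.50097539 -0.49770315 -0.70803618]
 [ 0.51097881  0.49019616 -0.70612208]] [-0.3078933   0.26761729  0.68748614]
top 458.5036071285778 314.4407217404786 205.2791967644864 [[ 0.02565801 -0.9996693  -0.00171699]
 [-0.9977674  -0.02550318 -0.06172359]
 [ 0.06165939  0.00329686 -0.9980918 ]] [-0.03526184  0.43471868  0.91517745]
0.1 [-0.32224323  0.0741046  -0.537388  ] [-1.79900469e+02 -5.27498757e-03  1.64541480e+02]
```

View pics/side0.png

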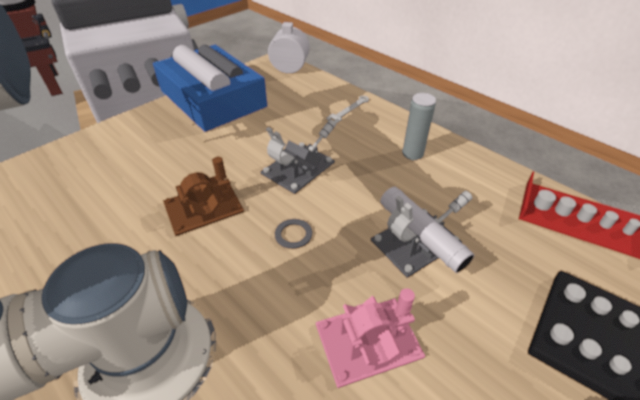

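View pics/top0.png

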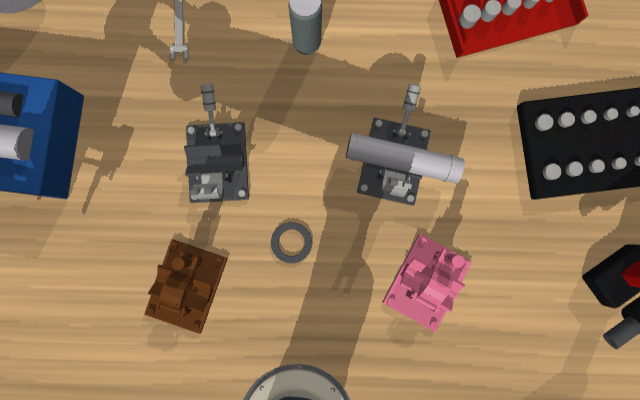

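Candidates: the loaded dark clamp at top (395,160) / side (415,235), the empty dark clamp at top (217,162) / side (295,165), brown at top (187,285), pink at top (430,280). By the description I want the dark one with the pipe, at top (395,160). Now a close crop of it.

```bash
python3 - <<'E'
import cv2,pickle
d=pickle.load(open("s0.pkl","rb"))
t=cv2.resize(d["top"]["frame"][75:215,335:475,::-1],None,fx=4,fy=4,interpolation=cv2.INTER_CUBIC)
s=cv2.resize(d["side"]["frame"][180:280,360:480,::-1],None,fx=6,fy=6,interpolation=cv2.INTER_CUBIC)
cv2.imwrite("pics/ct.png",t);cv2.imwrite("pics/cs.png",s)
E
```

```text
(no output)
```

View pics/ct.png

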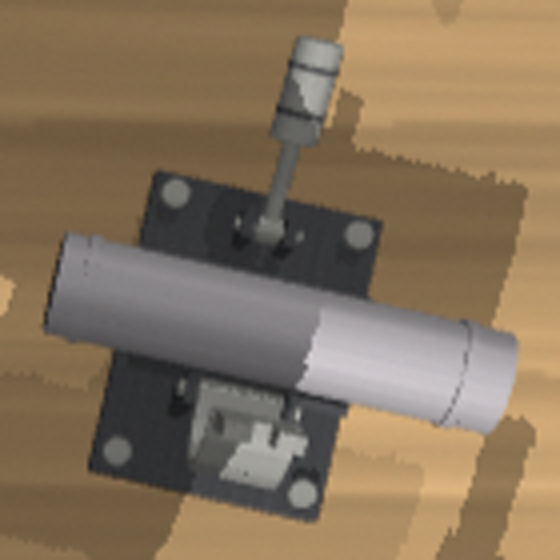

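View pics/cs.png

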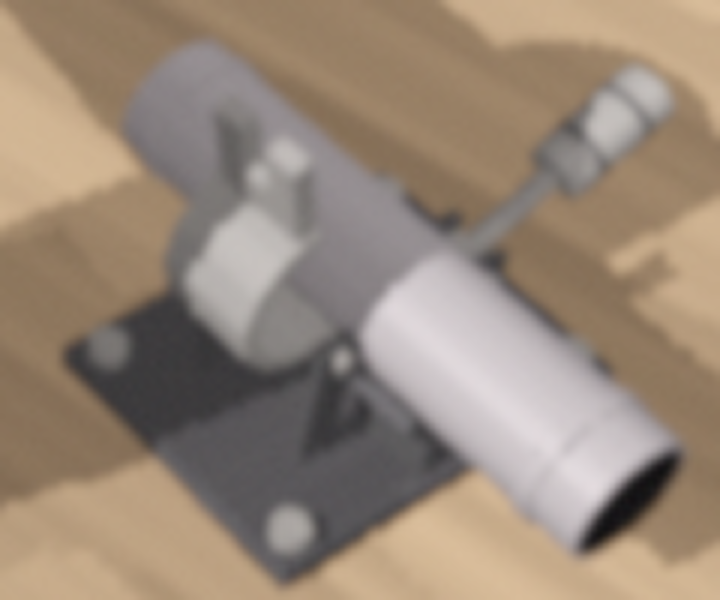

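```bash
cat > h.py <<'E'
import numpy as np,pickle
d=pickle.load(open("s0.pkl","rb"))
def ray(n,u,v,dd=d):
    s=dd[n];R=np.array(s["R"]);t=np.array(s["t"])
    c=-R.T@t;w=R.T@np.array([(u-s["cx"])/s["fx"],(v-s["cy"])/s["fy"],1]);return c,w
def onz(n,u,v,z):
    c,w=ray(n,u,v);return c+w*(z-c[2])/w[2]
def proj(n,X):
    s=d[n];p=np.array(s["R"])@X+s["t"];return [s["fx"]*p[0]/p[2]+s["cx"],s["fy"]*p[1]/p[2]+s["cy"]]
ct=[(155,170),(382,220),(318,521),(90,470)]
W=np.array([onz("top",335+x/4,75+y/4,.01) for x,y in ct])[:,:2]
M=np.array([(-60,80),(60,80),(60,-80),(-60,-80)])/1000
w=W.mean(0);H=(M).T@(W-w);th=np.arctan2(H[0,1]-H[1,0],H[0,0]+H[1,1])
Rc=np.array([[np.cos(th),-np.sin(th),0],[np.sin(th),np.cos(th),0],[0,0,1]]);oc=np.r_[w,0]
def c2w(p): return oc+Rc@(np.array(p)/1000.)
def onx(n,u,v,x=0):
    c,wv=ray(n,u,v);a=Rc.T@(c-oc);b=Rc.T@wv;return (a+b*(x/1000-a[0])/b[0])*1000
E
python3 - <<'E'
from h import *
print(oc,np.degrees(th));print((Rc[:2,:2].T@(W-w).T).T*1000)
p=onx("side",360+262/6,180+130/6);print("ear tip",p, np.arctan2(p[2]-60,p[1]+36))
p=onx("side",360+648/6,180+88/6);print("nut end",p,np.arctan2(p[1]-56,p[2]-30),np.hypot(p[1]-56,p[2]-30))
for n,k,o in(("side",6,(360,180)),("top",4,(335,75))):
  for q in[(0,-36,60),(0,56,30),(110,0,60),(-110,0,60),(60,-80,10)]:
    print(n,q,(np.array(proj(n,c2w(q)))-o)*k)
# nut end in top: z unknown -> triangulate
a,b=ray("top",335+320/4,75+45/4);c,e=ray("side",360+650/6,180+86/6)
s=np.linalg.lstsq(np.c_[b,-e],c-a,rcond=None)[0];P=(a+b*s[0]+c+e*s[1])/2;print((Rc.T@(P-oc))*1000,np.linalg.norm(a+b*s[0]-c-e*s[1]))
E
```

```text
[ 0.53027046 -0.1845266   0.        ] -101.15437526673294
[[-59.59536708  79.31207043]
 [ 59.54268011  79.28480885]
 [ 59.2963257  -79.35505814]
 [-59.24363873 -79.24182114]]
ear tip [  0.         -65.21079612 162.33728831] 1.848839134655874
nut end [  0.         144.85576124  65.53005443] 1.190408804183135 95.69603478247055
side (0, -36, 60) [281.76719586 308.07777229]
side (0, 56, 30) [456.64180009 253.46170711]
side (110, 0, 60) [602.13104841 477.99064106]
side (-110, 0, 60) [150.80149829  79.63936952]
side (60, -80, 10) [284.40207375 577.25253388]
top (0, -36, 60) [238.55754092 400.32669806]
top (0, 56, 30) [266.36360708 230.16678498]
top (110, 0, 60) [476.93986332 377.45263349]
top (-110, 0, 60) [ 31.97738343 279.03573897]
top (60, -80, 10) [319.09549044 522.53872075]
[  1.73498331 140.63760852  70.04901834] 0.0020392842225978943
```

```bash
cat >> h.py <<'E'
yaw=np.degrees(th)+90
O=[180,0,yaw]
def tip(y,z,x=0): # TCP pos for fingertip at clamp coords
    p=c2w([x,y,z]); p[2]+=.182; return p
E
python3 - <<'E'
from station import r
from h import *
import cv2
r.grab(10)
r.reach(tip(-112,260),O)
r.servo_line(tip(-112,150),speed=.25)
s=r.sense();print(s["clock"],s["opening"],s["joints"],s["contact_force"])
for y in(-85,-65,-48):
    r.servo_line(tip(y,150),speed=.15);print(r.sense()["contact_force"].round(1) if hasattr(r.sense()["contact_force"],'round') else r.sense()["contact_force"])
print(r.sense()["clock"])
for n in("side","top"):
    f=r.snapshot(n)["frame"];cv2.imwrite(f"pics/{n}1.png",f[:,:,::-1])
E
```

```text
4.8083 0.00038467270016846197 [-2.54725595e+01 -1.83382298e+01  9.95497832e+01  3.59275142e-03
  9.87359432e+01  7.56514632e+01] [-0.37902767  0.58015353  0.53673856]
[-0.9 -0.3  0.3]
[-0.9 -1.  -0.5]
[-0.2  0.5  1. ]
5.6917
```

View pics/side1.png

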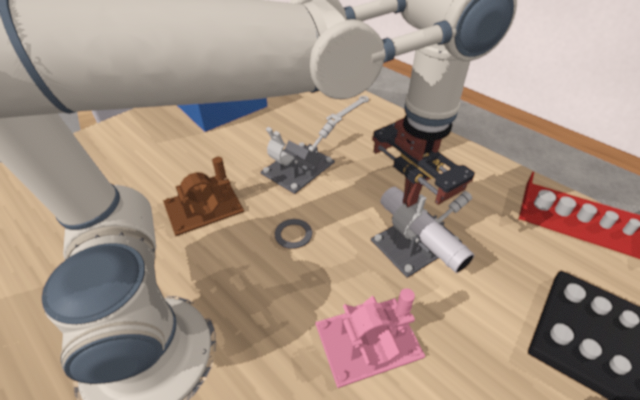

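```bash
python3 - <<'E'
import cv2
a=cv2.imread("pics/side1.png")[130:280,360:480];cv2.imwrite("pics/c1.png",cv2.resize(a,None,fx=4,fy=4,interpolation=cv2.INTER_CUBIC))
E
```

```text
(no output)
```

View pics/c1.png

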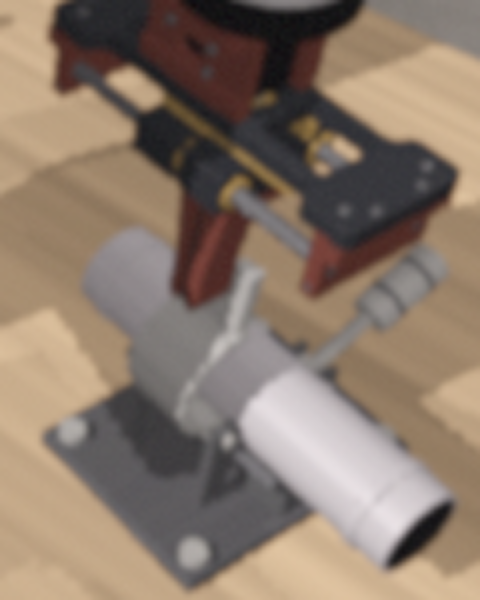

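The fist (fingertip at crop (200,295)) has pushed the strap past upright, and the ear tip is at crop (250,275). The pipe and bolt haven't moved, so I carry on along the arc.

```bash
python3 - <<'E'
from station import r
from h import *
import cv2
def corner(a,rr=92):
    return -36+rr*np.cos(a)-8*np.sin(a), 60+rr*np.sin(a)+8*np.cos(a)
for a in np.arange(1.4,0.09,-.13):
    y,z=corner(a)
    r.servo_line(tip(y-10,z),speed=.12)
    print(round(a,2),np.round(r.sense()["contact_force"],1))
z=70
y=46
while z>62:
    r.servo_line(tip(y,z),speed=.04)
    f=r.sense()["contact_force"];print(z,np.round(f,1))
    if f[2]>18: break
    z-=1
s=r.sense();print(s["clock"])
r.servo_line(tip(y,170),speed=.25)
print(r.sense()["clock"])
dd={n:r.snapshot(n) for n in("side","top")}
pickle.dump(dd,open("s2.pkl","wb"))
for n in dd: cv2.imwrite(f"pics/{n}2.png",dd[n]["frame"][:,:,::-1])
a=dd["side"]["frame"][160:280,360:480,::-1];cv2.imwrite("pics/c2.png",cv2.resize(a,None,fx=5,fy=5,interpolation=cv2.INTER_CUBIC))
E
```

```text
1.4 [ 0.1 -0.1  0.1]
1.27 [-0.5  0.1 -0.3]
1.14 [-0.2  0.5 -0.4]
1.01 [-0.1 -0.6  0.8]
0.88 [0.1 0.3 0.6]
0.75 [-1.2 -0.6 -0.1]
0.62 [-0.5  0.2  0.2]
0.49 [ 0.6 -0.5  1.7]
0.36 [-0.3 -0.  -0.2]
0.23 [-0.  -0.1  0.4]
0.1 [-0.9  0.3  0.3]
70 [0.4 0.5 0.3]
69 [ 0.9 -0.4 -0.2]
68 [-0.1  0.8  2.4]
67 [-2.3  1.7  6.5]
66 [-3.   2.  10.1]
65 [-5.2  2.8 13.9]
64 [-7.7  3.4 16.8]
63 [-10.4   3.7  20.8]
10.625
11.2
```

View pics/c2.png

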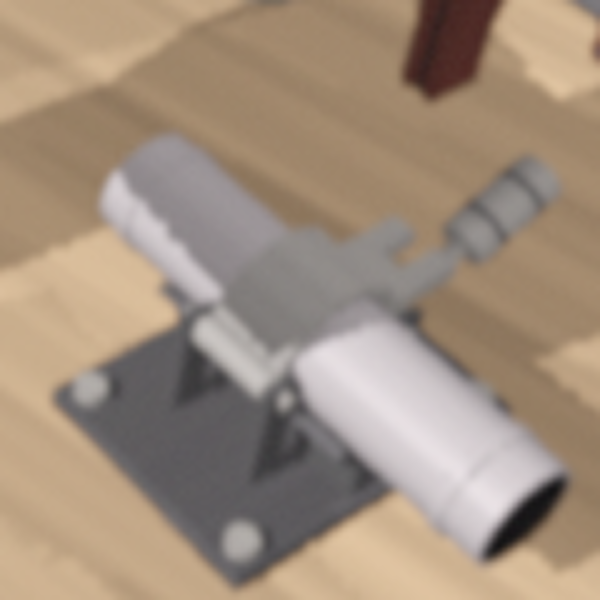

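The strap is shut: in the crop the half-round sits over the pipe at (300,275), the ear prongs are at (400,235), and the push force rose steadily from z 68. The nut is still at its first position, (505,205). Next I pinch it.

```bash
cat >> h.py <<'E'
def nut(a,rr=78): # TCP for grasp point at bolt_nut
    p=c2w([0,56+rr*np.sin(a),30+rr*np.cos(a)]); p[2]+=.163; return p
E
python3 - <<'E'
from station import r
from h import *
import cv2
a=1.155
p=nut(a); up=p.copy(); up[2]+=.1
r.let_go()
r.servo_line(up,speed=.25)
r.servo_line(p,speed=.15)
print(r.sense()["contact_force"])
r.grab(12)
s=r.sense();print(s["clock"],s["opening"],s["contact_force"],s["torque"])
dd={n:r.snapshot(n) for n in("side","top")}
A=dd["side"]["frame"][160:280,360:480,::-1];cv2.imwrite("pics/c3.png",cv2.resize(A,None,fx=5,fy=5,interpolation=cv2.INTER_CUBIC))
E
```

```text
[-1.04839235 -0.31619437  0.12986325]
14.9833 0.02363591539813091 [-1.22677498 -4.83591549 -0.22147838] [-0.68633439  0.25156778 -0.01529617]
```

View pics/c3.png

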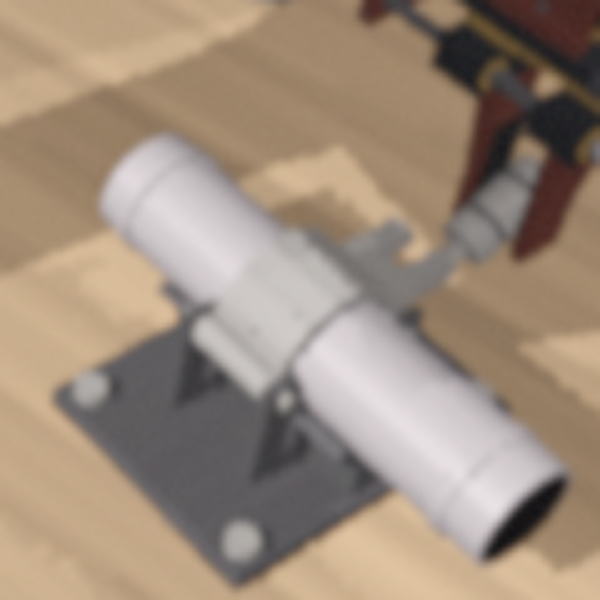

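The nut, at crop (500,205), is held between both fingers with an opening of 23.6 mm. Now I swing it upright.

```bash
python3 - <<'E'
from station import r
from h import *
import cv2
for a in list(np.arange(1.05,0.05,-.1))+[0.05,0,-.03,-.06,-.09,-.12]:
    r.servo_line(nut(a),speed=.1 if a>.05 else .04)
    f=r.sense()["contact_force"];print(round(a,2),np.round(f,1),np.round(Rc.T@f,1)[1])
    if np.linalg.norm(f)>45: break
    if a<0.01 and (Rc.T@f)[1]>12: break
print(r.sense()["clock"],r.sense()["opening"])
dd={n:r.snapshot(n) for n in("side","top")}
A=dd["side"]["frame"][160:280,360:480,::-1];cv2.imwrite("pics/c4.png",cv2.resize(A,None,fx=5,fy=5,interpolation=cv2.INTER_CUBIC))
E
```

```text
1.05 [-1.8 -4.4  0.1] -0.9
0.95 [-1.8 -3.9  0.8] -1.0
0.85 [-2.2 -5.7 -1.4] -1.0
0.75 [-1.4 -4.7 -2.6] -0.5
0.65 [-2.2 -4.8 -0.6] -1.2
0.55 [-2.7 -5.4 -2.2] -1.6
0.45 [-2.7 -4.6 -1.6] -1.8
0.35 [-2.7 -4.7 -1.8] -1.7
0.25 [-1.8 -5.3 -0.4] -0.8
0.15 [-1.2 -5.1 -1.2] -0.2
0.05 [ 0.1 -5.4  0.7] 1.1
0 [ 0.6 -4.9  0.1] 1.5
-0.03 [ 1.1 -4.8  0.1] 2.0
-0.06 [ 0.9 -5.2  0.6] 1.9
-0.09 [ 0.9 -5.   1.4] 1.8
-0.12 [ 1.5 -5.   1.3] 2.5
19.175 0.022928787187530202
```

View pics/c4.png

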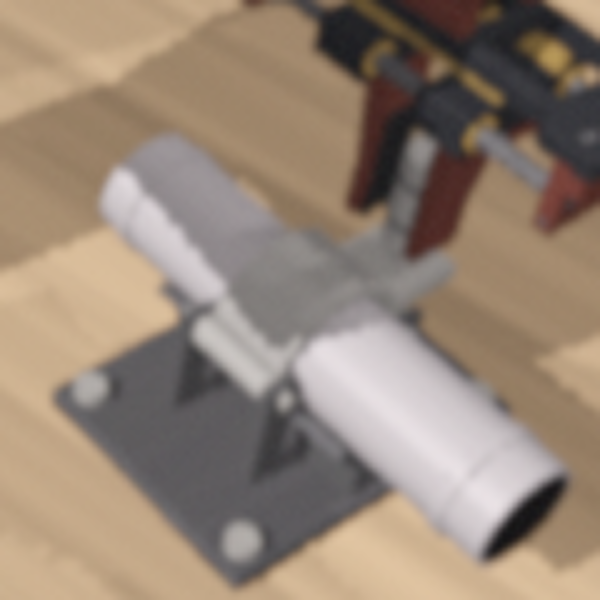

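```bash
python3 - <<'E'
from station import r
from h import *
import cv2
r.let_go()
p=np.array(r.sense()["tcp_pos"]);p[2]+=.1
r.servo_line(p,speed=.25)
print(r.sense()["clock"])
dd={n:r.snapshot(n) for n in("side","top")}
pickle.dump(dd,open("s5.pkl","wb"))
A=dd["side"]["frame"][160:280,360:480,::-1];cv2.imwrite("pics/c5.png",cv2.resize(A,None,fx=5,fy=5,interpolation=cv2.INTER_CUBIC))
for q in[(0,56,125),(0,56,75),(0,44,68)]: print(q,(np.array(proj("side",c2w(q)))-(360,160))*5)
E
```

```text
20.9083
(0, 56, 125) [428.76475828 153.80561479]
(0, 56, 75) [402.41782672 239.79653645]
(0, 44, 68) [378.71114705 262.86745635]
```

View pics/c5.png

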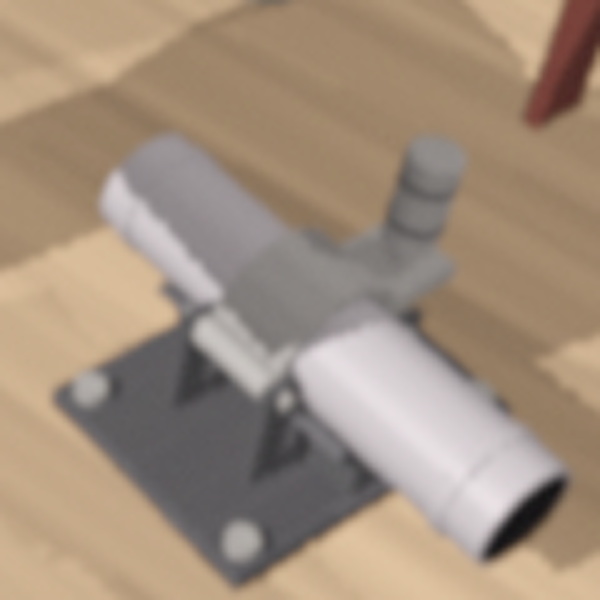

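The nut's end face is at crop (437,157), and fully upright would put it at (429,154), so it is possibly 0.05 rad short. I'll nudge it to its stop with the closed fist from the +y side.

```bash
python3 - <<'E'
from station import r
from h import *
import cv2
r.servo_line(tip(110,200),speed=.25)
r.grab(10)
r.servo_line(tip(110,102),speed=.25)
f0=np.array(r.sense()["contact_force"])
y=92
while y>66:
    r.servo_line(tip(y,102),speed=.05)
    f=Rc.T@(np.array(r.sense()["contact_force"])-f0);print(y,f.round(1))
    if f[1]>10: break
    y-=1.5
r.servo_line(tip(110,102),speed=.2)
r.servo_line(tip(120,220),speed=.25)
print(r.sense()["clock"])
dd={n:r.snapshot(n) for n in("side","top")}
pickle.dump(dd,open("s6.pkl","wb"))
A=dd["side"]["frame"][160:280,360:480,::-1];cv2.imwrite("pics/c6.png",cv2.resize(A,None,fx=5,fy=5,interpolation=cv2.INTER_CUBIC))
cv2.imwrite("pics/side6.png",dd["side"]["frame"][:,:,::-1])
E
```

```text
92 [-0.6 -0.4  1.1]
90.5 [ 0.1 -0.9  0.3]
89.0 [-0.6 -1.1 -0.2]
87.5 [-0.6 -0.5  0. ]
86.0 [ 0.1 -1.2  0.8]
84.5 [-1.1 -1.5 -0.3]
83.0 [-0.6 -1.7 -0.7]
81.5 [0.1 0.3 0.1]
80.0 [-0.3  0.7  0.9]
78.5 [-0.2  6.6 -2.1]
77.0 [-0.2 12.7 -4.8]
27.25
```

View pics/c6.png

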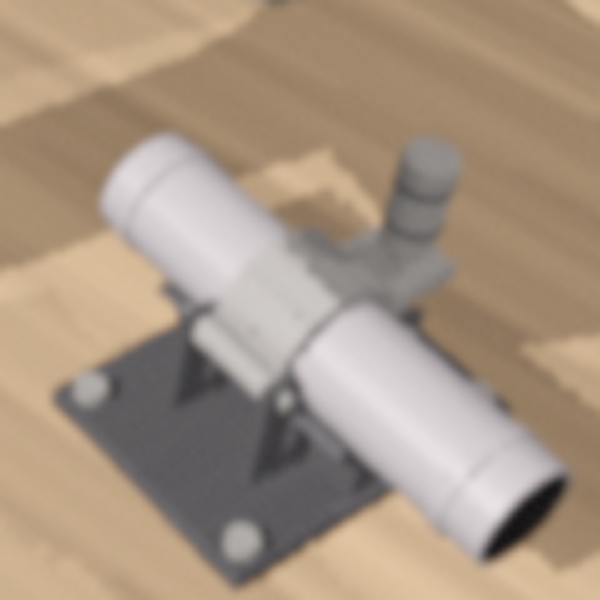

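View pics/side6.png

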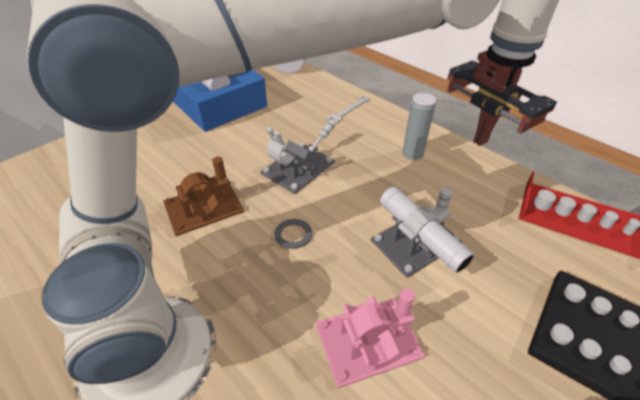

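The nut moved in to crop (432,160). Contact began at y 80 and the force rose steeply at y 78.5–77 (stop expected at 78), so the bolt is on its end stop. The strap is shut, the pipe is in the saddle, and the gripper is clear at side (485,135). Handing in.

```bash
python3 - <<'E'
from station import r
r.hand_in();print(r.sense()["clock"])
E
```

```text
the job is handed in; nothing more can be done
the job is handed in; nothing more can be done
```

The loaded clamp is shut: its strap is closed over the pipe, and then the bolt was swung upright into the ear's slot. I handed the job in at about 27 s.

- **Strap:** I pushed it shut with closed fingers and pressed it onto its stop with about 21 N vertically. The force rose steadily from z 68, where the shut ear should lie, and the pictures show it closed.
- **Bolt:** I pinched the nut and swung it up. The first check showed it possibly 0.05 rad short of upright. I nudged it from the +y side with closed fingers, and the force rose sharply to 12.7 N within 1 mm of the expected stop.
- **Last picture:** The nut stands upright in the slot, within about 1.5 pixels of where I predicted. The pipe is still in the saddle, the gripper was clear, and the empty clamp looks unmoved.

The hand-in gave no verdict, and I could not read the strap and bolt angles directly.

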